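# Dial open the controlled-drug box

### The job

Dial open the controlled-drug box by its crank and open it: turn the dial clockwise past 28 twice and stop on 28 the third time, then counter-clockwise past 6 once and stop on 6 the second time, then slowly clockwise until the bolt drops and the dial stops dead, which you have to feel for somewhere between 36 and 30. Do not force the dial once it has stopped, nor the lid against its bolt. Then swing the lid up by its bar handle until it stands about upright and stays there by itself, let go, and leave everything else on the bench as it is.

Things in the scene. Friction and masses are not known exactly. Their poses are not given: they have to be found in the camera images.
- drugbox: Light grey steel controlled-drug box fixed to the bench, 200 mm deep (its x), 340 mm wide (its y), 100 mm high; origin at the centre of its underside, front faces its -x, towards the robot. The left of its top (y +33 to +170 mm) is a fixed deck 100 mm above the bench with the lock dial; the right is the lid. More than 25 N of dial or lid against the bolt inside counts as forcing.
- dial_axis (a point): Point on the dial's vertical axis at its upper face; x 0, y +100, z 112 mm in the box's frame. The dial: a black disc 84 mm across, 40 white divisions (longer at every 5th, longest at every 10th), a yellow mark at 0. Numbers rise clockwise round the face seen from above, so the number at the index falls as it turns clockwise. Turning takes 1 to 5 N at the crank.
- index_mark (a point): Red index mark on the fixed steel ring (108 mm across) round the dial, on the ring's front (box -x side). Inside is a wheel pack: 28 and 6 must be set to about 1.5 divisions; after an overshoot start again. Its wheels start anywhere, so two full clockwise turns or more come before 28. Its spring bolt has a fence (bolt_c0) that drops into the wheels and a tongue (bolt_c1) that holds the lid.
- dial (a joint): Turn of the dial, rad, counted over full turns, positive counter-clockwise seen from above; 0 when the 0 mark is at the index and the crank points to the box's +x (away from the robot). Number at the index = (value / 2pi x 40) modulo 40. After the bolt has dropped the dial stops dead in 1 division; where between 36 and 30 differs from lock to lock and cannot be seen.
- crank_grip (a point): Grip point of the crank, a free-turning orange upright post 14 mm across and 30 mm tall standing on the dial 30 mm off its axis, at number 20, across from the 0 mark. The point is on the post's axis, 131.5 mm above the bench; the post's top is at 142.5 mm. As the post turns freely, it can be pinched from above and led round in a circle without turning the gripper.
- lid_handle (a point): Middle of the lid's bar handle: a steel bar 12 mm across, 84 mm long, parallel to the box's y axis and the hinge, on two end posts with 34 mm free space under it. Closed, it is at x -77, y -68.5, z 148 mm in the box's frame: 175 mm in front of the hinge line and 48 mm above it.
- lid_hinge (a point): Middle of the lid's hinge line, which runs along the box's y axis at the lid's far edge: x +98, y -68.5, z 100 mm in the box's frame. The lid is a blue-grey 200 x 200 x 8 mm plate with its underside at the hinge line's height.
- lid (a joint): Opening angle of the lid, rad: 0 closed, it swings up and away from the robot to 1.75. A stiff hinge (about 0.75 N m of friction) holds it wherever it is left; lifting takes 5 to 12 N at the handle. Before the bolt has dropped it lifts by a few mm only.
- vial_amber: Bystander: amber glass vial, 32 mm across, 55 mm tall, origin under its base.
- vial_clear: Bystander: clear glass vial, 28 mm across, 50 mm tall, origin under its base.
- dish: Bystander: shallow steel instrument tray, 150 x 90 x 28 mm, origin under its base.
- tape: Bystander: roll of white tape, 70 mm across, 25 mm high, lying flat, origin under it.
- face_mask: Bystander: black rubber face mask, a cone 96 mm across, 75 mm high, origin under it.
- laryngoscope: Bystander: steel laryngoscope lying down, handle 110 mm, blade 100 mm, 28 mm high.
- syringe: Bystander: syringe lying down, 155 mm long, 25 mm high.

How it is judged:
On the way, in this order (a step that is already met when the one before it is completed fails the run):
1. the bolt drops and the dial is trapped (y of bolt_c0 in the frame of drugbox above 0.0725 m), for 0.2 s.
2. the lid is swung up (value of joint lid above 1.15 rad), for 0.2 s.
At the end, for the whole second after the job is handed in: The lid stands open by at least 1.15 rad (66 degrees) at rest and is released (value of joint lid above 1.15 rad and velocity of joint lid between -0.05 and 0.05 rad/s); the robot touches nothing.
It fails at once if the dial is forced against the dropped bolt (over 25 N) (contact force between bolt_c0 and anything else above 25 N).
It fails at once if the lid is forced against its bolt (over 25 N) (contact force between bolt_c1 and anything else above 25 N).
It fails at once if a bystander is moved by more than 20 mm (distance of any of vial_amber, vial_clear, dish, tape, face_mask, laryngoscope, syringe from where it was at the start of the episode above 0.02 m).
It also fails if it takes over 64 s, if anything falls off the work surface, if the arm or the gripper's body presses on something with over 40 N, if the wrist force passes 120 N, or if a joint passes its speed limit or range.

### The arm

A 7-joint arm with a two-finger parallel gripper is mounted at the origin on the work surface. World frame = base frame: x ahead of the robot, y to its left, z up, the work surface at z = 0. Lengths are in m, angles in rad, forces in N, time in s.
With the tool pointing down it reaches from about 0.4 to 0.85 m from the base axis. Payload 4.5 kg.
Tool frame: the origin (TCP) lies on the centre line of the jaws, within the pads' length; the fingertips stand r.tip_extent ahead of it and the grasp point (between the pads) is the TCP (r.tip_extent is the distance from the TCP to the fingertips, in m); z points along the fingers, y is the line along which they close (so a half turn about z gives the same grasp; the last joint's range is limited). The gripper opens to 88 mm and grips with 3 to 60 N. Pads are 18 mm wide; open, the fingers measure 123 mm over their backs; the gripper's body (75 mm by 187 mm) begins 45 mm behind the grasp point.
Start: joints at [-1.213, 0.689, -0.195, 1.565, 0.157, 0.902, -0.215], TCP at [0.199, 0.593, 0.258] pointing down, gripper open.
Joint ranges: [-3.01, 3.01], [-0.46, 2.08], [-1.47, 1.51], [0.13, 2.56], [-1, 4.14], [0.04, 2.09], [-2.66, 2.66]. Speed limits (rad/s): [2.57, 2.57, 3.14, 3.14, 3.14, 3.14, 3.14].

### API

Orientations are given as a unit quaternion [x, y, z, w].
In Python, from plant import sensors, vision, finish_job, r gives the robot as it stands. The module is installed in compiled form; this text tells all that it offers.
- The arm moves only by the tool step_arm, never from a script. Its argument "steps" is a list of rows, each a list of 2 entries, a list of its own where there are three numbers: the shift along the tool's x, y, z in cm, then the turn, a rotation vector about the tool's x, y, z in degrees. A call has 1 to 12 rows; each row shifts and turns the commanded pose from where the row before left it, along the tool's axes as they then stand; what a row does not reach is not made up. A row lasts 1/8 s, in which the tool goes at most 62.5 mm and 10.7 degrees, less where a joint would pass 70% of its speed; a pose out of reach is approached as far as the arm can. A call with a gripper value outside its range is refused whole. "claw" is the opening, from -1 (shut) to 1 (fully open), set as the call begins (left out, the last holds). The fingers move at their own pace and stop on an object; "grip_force" is the grip in N (left out, the last holds). Time passes only in rows, so rows that do not move let the fingers close. It gives the time, the measured TCP pose, the force, the opening and the grip force at its end, in the units of the state.
- sensors.get_state(): the state, without advancing time (a new reading comes with each control period).
- vision.snapshot(name): name is "scene" or "top" or "wrist"; returns a dict with "img" (384x512x3 uint8, red, green, blue), "fx", "fy", "cx", "cy" (pixels), "k1" (the pictures are not rectified: a ray, as slopes to the right and down, at radius r is drawn at 1 + k1 r^2 times it, then the intrinsics apply), "position" and "rotation" of the camera in the world. Camera axes: x right, y down, z forward; pixel columns grow to the right and rows downward; lengths in m; the calibration is good to about 2 mm. A picture is of the moment at which its call begins. There is no depth.
- finish_job(): hands the job in; it is judged then, once.
The state is a dict: "clock": time; "q": joint angles; "qd": joint speeds; "joint_torque": joint torques, N m; "tool_pos": TCP position; "eef_rot": TCP orientation; "contact_force": force on the tool from outside, world axes, zero at the start; "moment": the same for the moment, N m; "opening": opening from 0.0 (shut) to 1.0 (fully open); "finger_force": force on a finger pad.
Only numpy, scipy, OpenCV 4.12 (cv2) and the standard library are available. Lean on these libraries where they do the work, as an engineer would, in place of code of your own. Each camera call takes 0.05 s, during which the arm holds its last target. There are 200 camera calls.

## Working session

There is one attempt and no reset: what is moved stays moved. The work goes in short steps, Python scripts to look and compute and a tool call to move; the robot and the scene stay as the last step left them, time stands still between calls to the robot, and variables do not carry over. Pictures are saved under pics/ and viewed, at most 10 in all, crops included, and the job is handed in when it is done.

Besides the shell and the picture viewer there is one more tool, called after "Call:" as name(argument=value, ...) on one line, values as JSON. step_arm: Moves the arm, as the interface text tells. Its arguments: {"type":"object","properties":{"steps":{"type":"array"},"claw":{"type":"number"},"grip_force":{"type":"number"}},"required":["steps"]}

```bash
mkdir -p pics; cat > h.py <<'E'
import numpy as np, cv2
from scipy.spatial.transform import Rotation as R
from plant import sensors, vision, finish_job, r
def ray(s,u,v):
    d=np.array([(u-s["cx"])/s["fx"],(v-s["cy"])/s["fy"]]); p=d.copy()
    for _ in range(20): p=d/(1+s["k1"]*(p@p))
    M=np.array(s["rotation"]); M=M if M.shape==(3,3) else R.from_quat(M).as_matrix()
    return np.array(s["position"]), M@np.array([p[0],p[1],1])
def at_z(s,u,v,z):
    o,d=ray(s,u,v); return o+d*(z-o[2])/d[2]
def snap(n,f,crop=None,k=1):
    s=vision.snapshot(n); im=s["img"][:,:,::-1]
    if crop: a,b,c,d=crop; im=im[b:d,a:c]
    cv2.imwrite("pics/"+f,cv2.resize(im,None,fx=k,fy=k,interpolation=cv2.INTER_CUBIC)); return s
E
python3 - <<'E'
from h import *
import pickle
st=sensors.get_state();print(st,r.tip_extent)
s=snap("top","top.png",k=1.5);s2=snap("scene","scene.png",k=1.5)
pickle.dump((s,s2),open("s.pkl","wb"))
for x in(s,s2):print({k:v for k,v in x.items() if k!="img"})
E
```

```text
{'clock': 0.0, 'q': array([-1.21320946,  0.68998323, -0.19455487,  1.56634131,  0.15728751,
        0.90247673, -0.21507426]), 'qd': array([ 0.00086193, -0.00033809,  0.00020362,  0.00037977, -0.00188972,
       -0.00042292,  0.00169644]), 'joint_torque': array([ 6.84919305e-04, -5.27568197e+01, -1.26653317e+00, -1.53428257e+01,
       -5.25936764e-02,  6.62987106e-03,  1.68277470e-04]), 'tool_pos': array([0.19868059, 0.59195468, 0.25691222]), 'eef_rot': array([ 1.61121169e-01,  9.86934215e-01, -9.02537373e-04, -1.00089551e-04]), 'contact_force': array([-0.42204365, -0.22321974,  0.58750064]), 'moment': array([0.00448461, 0.01335531, 0.07609478]), 'finger_force': 0.0, 'opening': 1.0022079877514911} 0.019
{'fx': 392.1115954615086, 'fy': 392.1115954615086, 'cx': 251.49317996109187, 'cy': 185.7353588042519, 'k1': -0.03481757119687966, 'position': array([0.38827442, 0.01487868, 1.1984217 ]), 'rotation': array([-0.6975428 ,  0.71521   , -0.03503708,  0.02609804])}
{'fx': 353.01096796222583, 'fy': 353.01096796222583, 'cx': 262.27384171658184, 'cy': 190.28324656313262, 'k1': 0.0027875705287802102, 'position': array([0.9529402 , 0.46991069, 0.77301237]), 'rotation': array([ 0.34901446,  0.85536642, -0.35678824, -0.13870596])}
```

View pics/top.png

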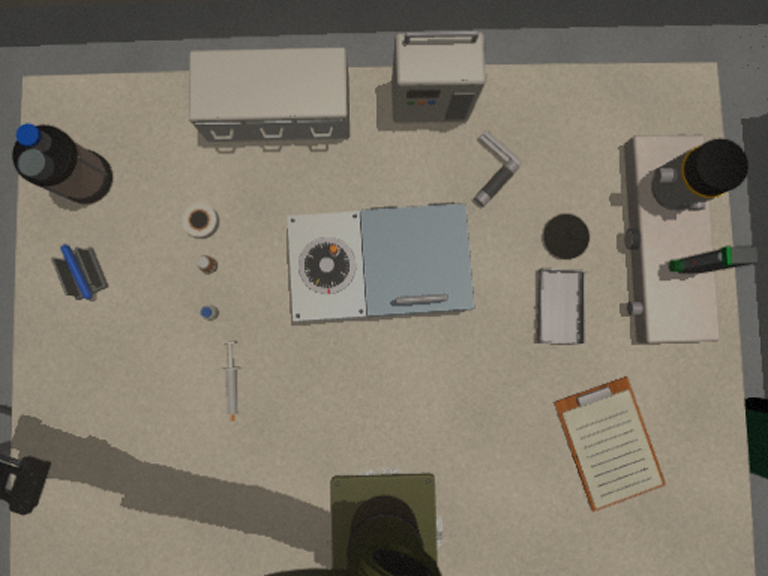

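View pics/scene.png

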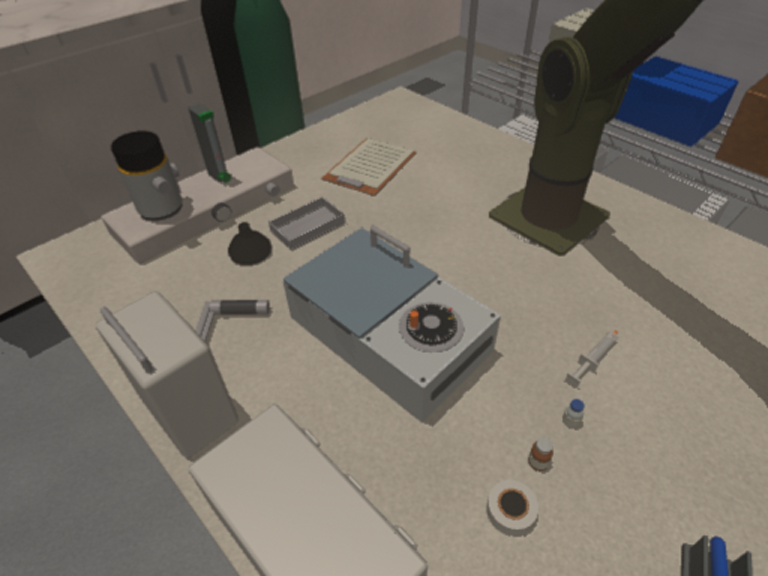

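The top view shows the box at about (288–473, 205–325), dial centre near (327,265), orange crank near (334,249) and index near (328,291). The handle is near (420,299). I'll zoom in on this.

```bash
python3 - <<'E'
from h import *
import pickle
s,_=pickle.load(open("s.pkl","rb"))
im=s["img"][128:222,186:322,::-1]
cv2.imwrite("pics/z.png",cv2.resize(im,None,fx=5.8,fy=5.8,interpolation=cv2.INTER_CUBIC))
E
```

```text
(no output)
```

View pics/z.png

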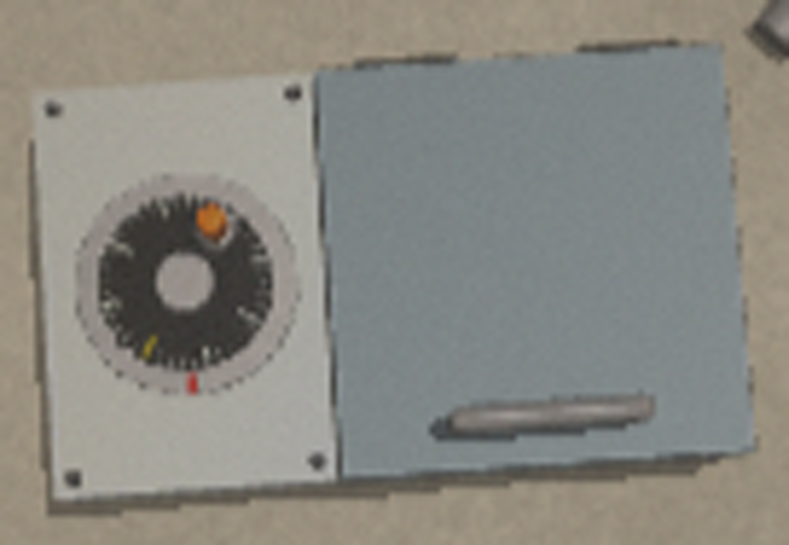

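The zoomed crop shows the dial hub at (185,281), post top at (210,218), yellow 0 mark at (149,346) and index at (193,384). The deck corners are at (35,92), (318,75), (55,500) and (340,480), and the lid corners at (315,70), (722,43), (757,452) and (342,478). Next I fit the box pose.

```bash
python3 - <<'E'
from h import *
import pickle
from scipy.optimize import least_squares
s,_=pickle.load(open("s.pkl","rb"))
f=lambda u,v,z: at_z(s,(u+.5)/5.8-.5+186,(v+.5)/5.8-.5+128,z)[:2]
obs=[((318,72),(.098,.0315),.108),((722,43),(.098,-.1685),.108),((757,452),(-.102,-.1685),.108),((342,478),(-.102,.0315),.108),((185,281),(0,.1),.113),((34,93),(.1,.17),.1),((55,500),(-.1,.17),.1)]
W=np.array([f(*p,z) for p,_,z in obs]);L=np.array([l for _,l,_ in obs])
def T(p,l): c,n=np.cos(p[2]),np.sin(p[2]);return p[:2]+l@np.array([[c,n],[-n,c]])
o=least_squares(lambda p:(T(p,L)-W).ravel(),[.55,0,0]);p=o.x
print(p,np.degrees(p[2]));print(((T(p,L)-W)*1e3).round(1))
c=T(p,np.array([[0,.1]]))[0]
def ang(q,z): d=f(*q,z)-c; return np.degrees(np.arctan2(d[1],d[0])-p[2]),np.hypot(*d)
print("axis",c,"post",f(210,218,.1425),ang((210,218),.1425),"yellow",ang((149,346),.112),"idx",ang((193,384),.102))
for q in [(447,418),(655,405)]:print("handle",f(*q,.154))
h=T(p,np.array([[-.077,-.0685]]))[0];print(h)
st=sensors.get_state();print(R.from_quat(st["eef_rot"]).as_matrix().round(3))
w=vision.snapshot("wrist");print(w["position"]-st["tool_pos"],w["rotation"])
E
```

```text
[ 0.51675657 -0.00643339  0.04642368] 2.659880885526941
[[ 0.3  1.8]
 [-0.3 -0.5]
 [-0.2 -0.7]
 [-2.1 -0.6]
 [ 0.5 -0.4]
 [ 1.4  1. ]
 [ 0.4 -0.6]]
axis [0.51211587 0.09345887] post [0.53763055 0.07950654] (np.float64(-31.33129047733526), np.float64(0.029080347270396004)) yellow (np.float64(147.04176833292263), np.float64(0.036230037196699545)) idx (np.float64(-180.63249774703374), np.float64(0.049386345458891305))
handle [ 0.44068378 -0.02830158]
handle [ 0.44426852 -0.12431461]
[ 0.44301841 -0.07843293]
[[-0.948  0.318 -0.   ]
 [ 0.318  0.948 -0.002]
 [-0.    -0.002 -1.   ]]
[-0.08000834  0.02734082  0.12630933] [0.80082442 0.57652059 0.09368424 0.13239157]
```

Call:
step_arm(steps=[[[0,0,0],[0,0,-10.6]],[[0,0,0],[0,0,-10.6]],[[-2.6,-4.4,0],[0,0,0]],[[-2.6,-4.4,0],[0,0,0]],[[-2.6,-4.4,0],[0,0,0]],[[-2.6,-4.4,0],[0,0,0]],[[-2.6,-4.4,0],[0,0,0]],[[-2.6,-4.4,0],[0,0,0]],[[-2.6,-4.4,0],[0,0,0]],[[-2.6,-4.4,0],[0,0,0]],[[-2.6,-4.4,0],[0,0,0]],[[-2.6,-4.4,0],[0,0,0]]], claw=0.2)

```text
clock: 1.65
tool_pos: [0.4797, 0.1635, 0.2577]
eef_rot: [-0.023, 1.0, 0.0, -0.0]
contact_force: [0.4, 1.3, 0.6]
opening: 0.601
finger_force: 0.0
```

Call:
step_arm(steps=[[[-1.8,-2.9,0],[0,0,0]],[[-1.8,-2.9,1],[0,0,0]],[[-1.8,-2.9,3],[0,0,0]],[[0,0,2],[0,0,0]],[[0,0,0],[0,0,0]],[[0,0,0],[0,0,0]]])

```text
clock: 2.4
tool_pos: [0.537, 0.0814, 0.1983]
eef_rot: [-0.024, 1.0, 0.0, 0.0]
contact_force: [-0.4, 0.3, -0.1]
opening: 0.6
finger_force: 0.0
```

```bash
python3 - <<'E'
from h import *
import pickle
print(sensors.get_state()["tool_pos"])
s=snap("wrist","w1.png",k=1.5);pickle.dump(s,open("w.pkl","wb"))
# predicted post
c=np.array([.51211587,.09345887])
M=R.from_quat(s["rotation"]).as_matrix()
for p in [[.5378,.079,.1425],[*c,.112]]:
    q=M.T@(np.array(p)-s["position"]);a=q[:2]/q[2];a*=1+s["k1"]*(a@a);print(1.5*(s["fx"]*a[0]+s["cx"]),1.5*(s["fy"]*a[1]+s["cy"]))
E
```

```text
[0.53698874 0.08139469 0.19832328]
379.3587165295656 334.64641716991326
410.07376118859884 265.87610879272444
```

View pics/w1.png

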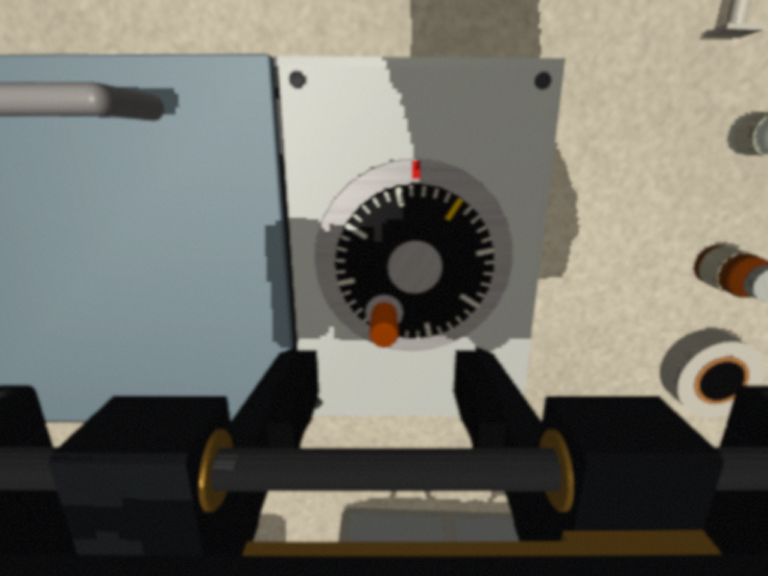

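The wrist view shows the hub at (415,267), post top at about (383,332), index at (416,170) and yellow mark at (455,208). This agrees with the estimate to about 2 mm, with the dial about 2 mm further in +y. I'll descend and pinch.

Call:
step_arm(steps=[[[0,0,2],[0,0,0]],[[-0.1,0,2],[0,0,0]],[[0,0,1.5],[0,0,0]],[[0,0,0.6],[0,0,0]],[[0,0,0],[0,0,0]]])

```text
clock: 3.08
tool_pos: [0.5379, 0.0809, 0.1368]
eef_rot: [-0.023, 1.0, 0.0, -0.0]
contact_force: [0.0, -0.4, 0.3]
opening: 0.6
finger_force: 0.0
```

Call:
step_arm(steps=[[[0,0,0],[0,0,0]],[[0,0,0],[0,0,0]],[[0,0,0],[0,0,0]],[[0,0,0],[0,0,0]],[[0,0,0],[0,0,0]]], claw=-1, grip_force=20)

```text
clock: 3.7
tool_pos: [0.538, 0.0806, 0.1368]
eef_rot: [-0.023, 1.0, -0.0, 0.0]
contact_force: [0.4, -0.3, 0.7]
opening: 0.149
finger_force: 20.0
```

```bash
python3 - <<'E'
import numpy as np
def t(a):
    a=np.radians(a);p=np.c_[-3*np.cos(a),3*np.sin(a)];p=np.round(p,2);print(np.diff(p,axis=0).round(2).tolist())
t([-32,-48]+[-48-20*k for k in range(1,19)])
E
```

```text
[[0.53, -0.64], [0.89, -0.55], [1.02, -0.22], [1.03, 0.15], [0.92, 0.49], [0.69, 0.77], [0.39, 0.97], [0.04, 1.04], [-0.32, 0.99], [-0.64, 0.82], [-0.89, 0.55], [-1.02, 0.22], [-1.03, -0.15], [-0.92, -0.49], [-0.69, -0.77], [-0.39, -0.97], [-0.04, -1.04], [0.32, -0.99], [0.64, -0.82]]
```

Call:
step_arm(steps=[[[0.53,-0.64,0],[0,0,0]],[[0.89,-0.55,0],[0,0,0]],[[1.02,-0.22,0],[0,0,0]],[[1.03,0.15,0],[0,0,0]],[[0,0,0],[0,0,0]],[[0,0,0],[0,0,0]]])

```text
clock: 4.45
tool_pos: [0.5033, 0.0664, 0.1368]
eef_rot: [-0.023, 1.0, -0.0, -0.0]
contact_force: [-0.6, 0.9, 3.0]
opening: 0.15
finger_force: 20.0
```

Call:
step_arm(steps=[[[0.92,0.49,0],[0,0,0]],[[0.69,0.77,0],[0,0,0]],[[0.39,0.97,0],[0,0,0]],[[0.04,1.04,0],[0,0,0]],[[0,0,0],[0,0,0]],[[0,0,0],[0,0,0]]])

```text
clock: 5.2
tool_pos: [0.4819, 0.0988, 0.1367]
eef_rot: [-0.023, 1.0, 0.0, 0.0]
contact_force: [1.0, 1.7, 2.8]
opening: 0.151
finger_force: 20.0
```

Call:
step_arm(steps=[[[-0.32,0.99,0],[0,0,0]],[[-0.64,0.82,0],[0,0,0]],[[-0.89,0.55,0],[0,0,0]],[[-1.02,0.22,0],[0,0,0]],[[-1.03,-0.15,0],[0,0,0]],[[-0.92,-0.49,0],[0,0,0]],[[-0.69,-0.77,0],[0,0,0]],[[-0.39,-0.97,0],[0,0,0]],[[-0.04,-1.04,0],[0,0,0]],[[0.32,-0.99,0],[0,0,0]],[[0.64,-0.82,0],[0,0,0]],[[0.89,-0.55,0],[0,0,0]]])

```text
clock: 6.7
tool_pos: [0.5243, 0.0677, 0.1368]
eef_rot: [-0.023, 1.0, 0.0, 0.001]
contact_force: [1.1, 5.6, 2.0]
opening: 0.151
finger_force: 20.0
```

Call:
step_arm(steps=[[[1.02,-0.22,0],[0,0,0]],[[1.03,0.15,0],[0,0,0]],[[0.92,0.49,0],[0,0,0]],[[0.69,0.77,0],[0,0,0]],[[0.39,0.97,0],[0,0,0]],[[0.04,1.04,0],[0,0,0]],[[-0.32,0.99,0],[0,0,0]],[[-0.64,0.82,0],[0,0,0]],[[-0.89,0.55,0],[0,0,0]],[[-1.02,0.22,0],[0,0,0]],[[-1.03,-0.15,0],[0,0,0]],[[-0.92,-0.49,0],[0,0,0]]])

```text
clock: 8.2
tool_pos: [0.5265, 0.1214, 0.1367]
eef_rot: [-0.024, 1.0, 0.0, -0.003]
contact_force: [-3.7, 0.8, 7.5]
opening: 0.148
finger_force: 20.0
```

Call:
step_arm(steps=[[[-0.69,-0.77,0],[0,0,0]],[[-0.39,-0.97,0],[0,0,0]],[[-0.04,-1.04,0],[0,0,0]],[[0.32,-0.99,0],[0,0,0]],[[0.64,-0.82,0],[0,0,0]],[[0.89,-0.55,0],[0,0,0]],[[1.02,-0.22,0],[0,0,0]],[[1.03,0.15,0],[0,0,0]],[[0,0,0],[0,0,0]],[[0,0,0],[0,0,0]]])

```text
clock: 9.45
tool_pos: [0.5027, 0.0665, 0.1367]
eef_rot: [-0.023, 1.0, -0.0, -0.001]
contact_force: [-0.9, 2.0, 6.4]
opening: 0.147
finger_force: 20.0
```

```bash
python3 - <<'E'
from h import *
st=sensors.get_state();print(st["clock"],st["tool_pos"])
s=snap("top","t2.png",(186,128,322,222),5.8)
E
```

```text
9.45 [0.50274266 0.06648591 0.13666786]
```

View pics/t2.png

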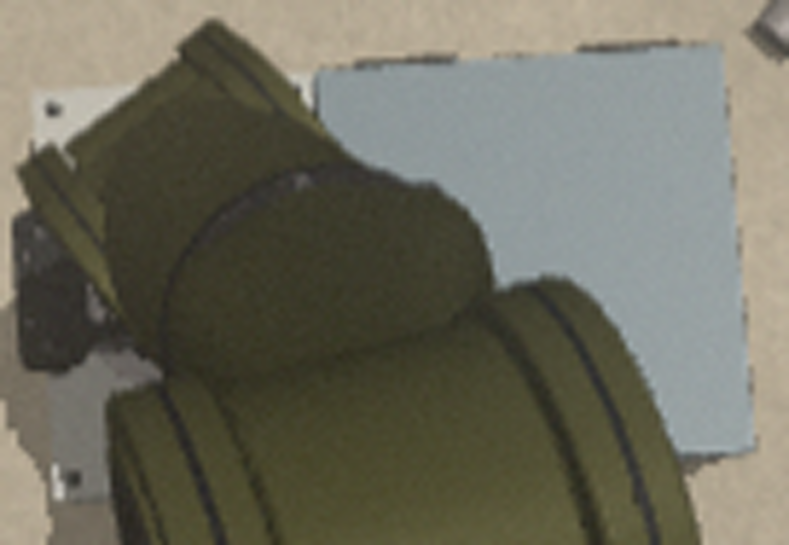

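The arm hides the dial from the top camera, so I'll check the number at the index with the wrist camera.

```bash
python3 - <<'E'
from h import *
s=snap("wrist","w2.png",k=1.5)
im=s["img"][:,:,::-1]
cv2.imwrite("pics/w2.png",cv2.resize(im[40:290,130:430],None,fx=2.4,fy=2.4,interpolation=cv2.INTER_CUBIC))
E
```

```text
(no output)
```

View pics/w2.png

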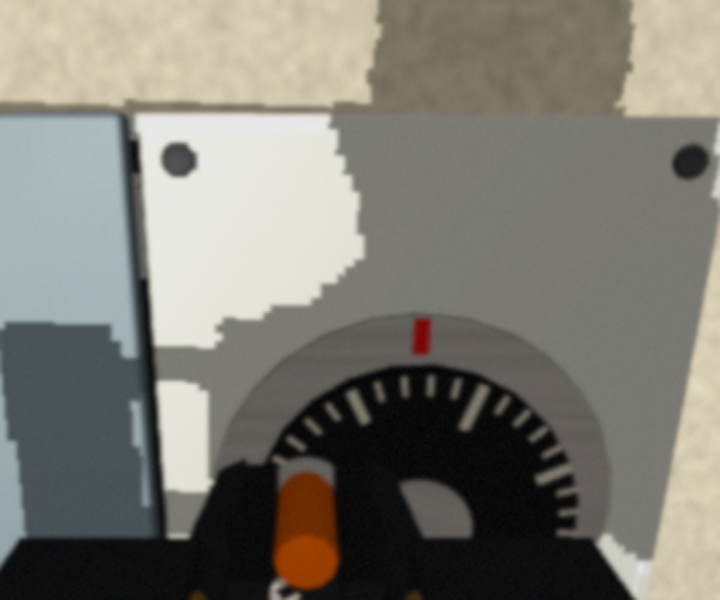

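The wrist picture shows the index at (421,337) between the 27 tick (406,386) and the 28 tick (431,385), with the longest mark, 30, at (474,407). The dial therefore reads about 27.7, which is within tolerance. Next, counter-clockwise.

Call:
step_arm(steps=[[[-1.03,-0.15,0],[0,0,0]],[[-1.02,0.22,0],[0,0,0]],[[-0.89,0.55,0],[0,0,0]],[[-0.64,0.82,0],[0,0,0]],[[-0.32,0.99,0],[0,0,0]],[[0.04,1.04,0],[0,0,0]],[[0.39,0.97,0],[0,0,0]],[[0.69,0.77,0],[0,0,0]],[[0.92,0.49,0],[0,0,0]],[[1.03,0.15,0],[0,0,0]],[[1.02,-0.22,0],[0,0,0]],[[0.89,-0.55,0],[0,0,0]]])

```text
clock: 11.05
tool_pos: [0.49, 0.1161, 0.1367]
eef_rot: [-0.023, 1.0, -0.0, -0.0]
contact_force: [5.3, -3.1, 2.2]
opening: 0.148
finger_force: 20.0
```

Call:
step_arm(steps=[[[0.64,-0.82,0],[0,0,0]],[[0.32,-0.99,0],[0,0,0]],[[-0.04,-1.04,0],[0,0,0]],[[-0.39,-0.97,0],[0,0,0]],[[-0.69,-0.77,0],[0,0,0]],[[-0.92,-0.49,0],[0,0,0]],[[-1.03,-0.15,0],[0,0,0]],[[-1.02,0.22,0],[0,0,0]],[[-0.89,0.55,0],[0,0,0]],[[-0.64,0.82,0],[0,0,0]],[[-0.32,0.99,0],[0,0,0]],[[0.04,1.04,0],[0,0,0]]])

```text
clock: 12.55
tool_pos: [0.5414, 0.1004, 0.1367]
eef_rot: [-0.022, 1.0, -0.001, -0.0]
contact_force: [1.7, -1.5, 5.8]
opening: 0.151
finger_force: 20.0
```

Call:
step_arm(steps=[[[0.39,0.97,0],[0,0,0]],[[0.69,0.77,0],[0,0,0]],[[0,0,0],[0,0,0]],[[0,0,0],[0,0,0]]])

```text
clock: 13.05
tool_pos: [0.5274, 0.1208, 0.1367]
eef_rot: [-0.024, 1.0, 0.0, -0.001]
contact_force: [0.1, 1.4, 7.0]
opening: 0.152
finger_force: 20.0
```

```bash
python3 - <<'E'
from h import *
s=vision.snapshot("wrist")
im=s["img"][:,:,::-1]
cv2.imwrite("pics/w3.png",cv2.resize(im[60:310,130:430],None,fx=2.4,fy=2.4,interpolation=cv2.INTER_CUBIC))
E
```

```text
(no output)
```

View pics/w3.png

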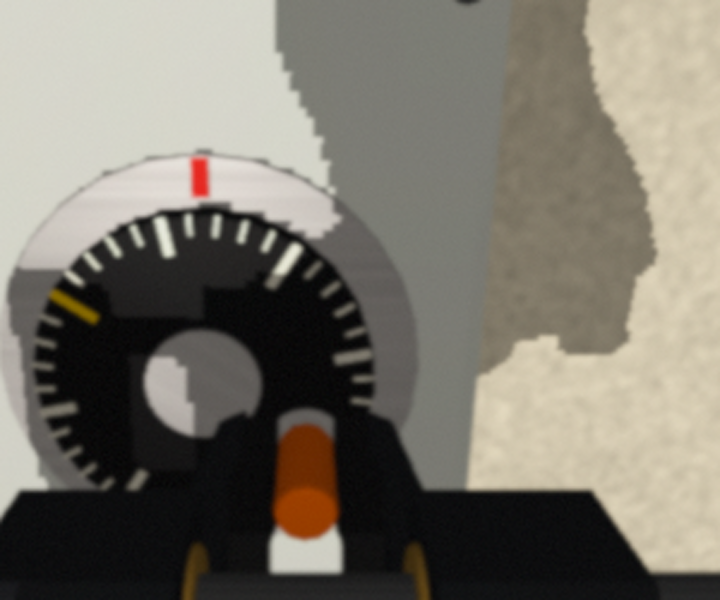

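The wrist picture shows the index at (200,177) between the 6 tick (189,224) and the 7 tick (215,224), with the long 5 at (164,237). The dial therefore reads about 6.4, again within tolerance. Now slowly clockwise.

```bash
python3 - <<'E'
import numpy as np
def t(a):
    a=np.radians(a);p=np.c_[-3*np.cos(a),3*np.sin(a)];p=np.round(p,2);print(np.diff(p,axis=0).round(2).tolist())
t(np.arange(52,-29,-10))
t(np.arange(-28,-101,-3))
# circle fit of settled TCPs
P=np.array([[.538,.0806],[.5033,.0664],[.4819,.0988],[.50274,.06649],[.5274,.1208]])
A=np.c_[2*P,np.ones(5)];x=np.linalg.lstsq(A,(P**2).sum(1),rcond=None)[0];print(x[:2],np.sqrt(x[2]+x[:2]@x[:2]))
print(np.degrees(np.arctan2(*(P-x[:2]).T[::-1]))-2.66)
E
```

```text
[[-0.38, -0.35], [-0.31, -0.42], [-0.24, -0.47], [-0.15, -0.5], [-0.07, -0.52], [0.03, -0.52], [0.12, -0.51], [0.2, -0.48]]
[[0.08, -0.14], [0.08, -0.13], [0.09, -0.13], [0.1, -0.12], [0.11, -0.12], [0.11, -0.11], [0.11, -0.1], [0.12, -0.1], [0.13, -0.1], [0.13, -0.08], [0.14, -0.08], [0.13, -0.08], [0.15, -0.06], [0.14, -0.06], [0.15, -0.05], [0.15, -0.04], [0.16, -0.03], [0.15, -0.03], [0.16, -0.02], [0.16, -0.01], [0.15, 0.0], [0.16, 0.01], [0.16, 0.01], [0.15, 0.03]]
[0.51172784 0.09518486] 0.03003743885834058
[ -31.69662597 -108.97935366  170.42944527 -110.05166085   55.88037125]
```

Call:
step_arm(steps=[[[-0.38,-0.35,0],[0,0,0]],[[-0.3,-0.42,0],[0,0,0]],[[-0.23,-0.47,0],[0,0,0]],[[-0.14,-0.5,0],[0,0,0]],[[-0.05,-0.52,0],[0,0,0]],[[0.04,-0.52,0],[0,0,0]],[[0,0,0],[0,0,0]]])

```text
clock: 13.98
tool_pos: [0.5413, 0.0904, 0.1368]
eef_rot: [-0.022, 1.0, -0.001, 0.0]
contact_force: [3.9, -1.7, 3.8]
opening: 0.15
finger_force: 20.0
```

Call:
step_arm(steps=[[[0.1,-0.51,0],[0,0,0]],[[0.16,-0.35,0],[0,0,0]],[[0,0,0],[0,0,0]]])

```text
clock: 14.35
tool_pos: [0.5388, 0.0825, 0.1368]
eef_rot: [-0.023, 1.0, -0.001, -0.0]
contact_force: [4.2, -2.9, 4.4]
opening: 0.149
finger_force: 20.0
```

Call:
step_arm(steps=[[[0.08,-0.14,0],[0,0,0]],[[0.08,-0.13,0],[0,0,0]],[[0,0,0],[0,0,0]]])

```text
clock: 14.72
tool_pos: [0.5376, 0.0803, 0.1368]
eef_rot: [-0.023, 1.0, -0.0, 0.0]
contact_force: [5.5, -1.0, 4.3]
opening: 0.149
finger_force: 20.0
```

Call:
step_arm(steps=[[[0.09,-0.13,0],[0,0,0]],[[0.09,-0.12,0],[0,0,0]],[[0,0,0],[0,0,0]]])

```text
clock: 15.1
tool_pos: [0.5358, 0.0775, 0.1368]
eef_rot: [-0.023, 1.0, -0.001, 0.0]
contact_force: [5.1, -2.2, 3.7]
opening: 0.152
finger_force: 20.0
```

Call:
step_arm(steps=[[[0.09,-0.12,0],[0,0,0]],[[0.09,-0.12,0],[0,0,0]],[[0,0,0],[0,0,0]]])

```text
clock: 15.48
tool_pos: [0.5339, 0.0751, 0.1367]
eef_rot: [-0.023, 1.0, -0.001, -0.0]
contact_force: [4.5, -3.1, 4.7]
opening: 0.153
finger_force: 20.0
```

Call:
step_arm(steps=[[[0.1,-0.12,0],[0,0,0]],[[0.1,-0.11,0],[0,0,0]],[[0,0,0],[0,0,0]]])

```text
clock: 15.85
tool_pos: [0.5318, 0.073, 0.1367]
eef_rot: [-0.023, 1.0, -0.0, -0.0]
contact_force: [3.7, -2.6, 5.7]
opening: 0.15
finger_force: 20.0
```

Call:
step_arm(steps=[[[0.12,-0.11,0],[0,0,0]],[[0.12,-0.1,0],[0,0,0]],[[0,0,0],[0,0,0]]])

```text
clock: 16.23
tool_pos: [0.5292, 0.0709, 0.1367]
eef_rot: [-0.023, 1.0, -0.0, -0.001]
contact_force: [2.9, -3.2, 7.0]
opening: 0.147
finger_force: 20.0
```

Call:
step_arm(steps=[[[0.13,-0.09,0],[0,0,0]],[[0.13,-0.08,0],[0,0,0]],[[0,0,0],[0,0,0]]])

```text
clock: 16.6
tool_pos: [0.5258, 0.0688, 0.1367]
eef_rot: [-0.023, 1.0, -0.001, -0.001]
contact_force: [2.1, -3.3, 8.7]
opening: 0.147
finger_force: 20.0
```

Call:
step_arm(steps=[[[0.13,-0.07,0],[0,0,0]],[[0.14,-0.06,0],[0,0,0]],[[0,0,0],[0,0,0]]])

```text
clock: 16.98
tool_pos: [0.5231, 0.0675, 0.1367]
eef_rot: [-0.023, 1.0, -0.001, -0.001]
contact_force: [2.0, -3.1, 8.3]
opening: 0.158
finger_force: 20.0
```

Call:
step_arm(steps=[[[0.14,-0.05,0],[0,0,0]],[[0.14,-0.04,0],[0,0,0]],[[0,0,0],[0,0,0]]])

```text
clock: 17.35
tool_pos: [0.5202, 0.0665, 0.1367]
eef_rot: [-0.023, 1.0, -0.001, -0.002]
contact_force: [2.1, -2.5, 8.1]
opening: 0.149
finger_force: 20.0
```

Call:
step_arm(steps=[[[0.15,-0.03,0],[0,0,0]],[[0.1,-0.02,0],[0,0,0]],[[0,0,0],[0,0,0]]])

```text
clock: 17.73
tool_pos: [0.5177, 0.0658, 0.1367]
eef_rot: [-0.023, 1.0, -0.001, -0.002]
contact_force: [0.9, -2.7, 7.0]
opening: 0.148
finger_force: 20.0
```

Call:
step_arm(steps=[[[0.12,-0.01,0],[0,0,0]],[[0.12,-0.01,0],[0,0,0]],[[0,0,0],[0,0,0]]])

```text
clock: 18.1
tool_pos: [0.5167, 0.0657, 0.1367]
eef_rot: [-0.023, 1.0, -0.0, -0.0]
contact_force: [4.6, -2.8, 5.4]
opening: 0.152
finger_force: 20.0
```

Call:
step_arm(steps=[[[0.08,0,0],[0,0,0]],[[0,0,0],[0,0,0]]])

```text
clock: 18.35
tool_pos: [0.5165, 0.0656, 0.1368]
eef_rot: [-0.023, 1.0, -0.0, 0.0]
contact_force: [5.9, -3.1, 5.5]
opening: 0.149
finger_force: 20.0
```

The dial has stopped dead at about 30.8: motion ceased and the force rose to 6 N. I'll ease back, let go and lift.

Call:
step_arm(steps=[[[-0.15,0,0],[0,0,0]],[[0,0,0],[0,0,0]]])

```text
clock: 18.6
tool_pos: [0.5168, 0.0657, 0.1367]
eef_rot: [-0.023, 1.0, -0.001, -0.001]
contact_force: [3.6, -2.4, 6.9]
opening: 0.153
finger_force: 20.0
```

Call:
step_arm(steps=[[[0,0,0],[0,0,0]],[[0,0,0],[0,0,0]],[[0,0,0],[0,0,0]],[[0,0,-2],[0,0,0]],[[0,0,-3],[0,0,0]],[[0,0,-4],[0,0,0]],[[2,-3.4,0],[0,0,0]],[[2,-3.5,0],[0,0,0]],[[2,-3.5,0],[0,0,0]],[[2,-3.5,0],[0,0,0]],[[0,0,0],[0,0,0]]], claw=0)

```text
clock: 19.98
tool_pos: [0.4417, -0.0792, 0.2263]
eef_rot: [-0.02, 1.0, -0.001, -0.002]
contact_force: [-0.2, 0.1, -0.5]
opening: 0.499
finger_force: 0.0
```

```bash
python3 - <<'E'
from h import *
print(sensors.get_state()["q"].round(2),sensors.get_state()["tool_pos"])
E
```

```text
[ 0.32  0.54 -0.38  2.1   0.37  0.56  1.29] [ 0.44169432 -0.07919351  0.22628202]
```

Call:
step_arm(steps=[[[0,0,0],[0,0,-10]],[[0,0,0],[0,0,-10]],[[0,0,0],[0,0,-10]],[[0,0,0],[0,0,-10]],[[0,0,0],[0,0,-10]],[[0,0,0],[0,0,-10]],[[0,0,0],[0,0,-10]],[[0,0,0],[0,0,-10]],[[0,0,0],[0,0,-10]],[[0,0,0],[0,0,0]]])

```text
clock: 21.22
tool_pos: [0.4445, -0.0752, 0.2266]
eef_rot: [0.723, -0.691, -0.001, -0.001]
contact_force: [0.4, -0.1, -0.2]
opening: 0.503
finger_force: 0.0
```

```bash
python3 - <<'E'
from h import *
s=snap("wrist","w4.png",k=1.5);st=sensors.get_state();print(st["q"].round(2),st["tool_pos"],R.from_quat(st["eef_rot"]).as_matrix().round(3))
M=R.from_quat(s["rotation"]).as_matrix()
q=M.T@(np.array([.4426,-.0767,.148])-s["position"]);a=q[:2]/q[2];a*=1+s["k1"]*(a@a);print(1.5*(s["fx"]*a[0]+s["cx"]),1.5*(s["fy"]*a[1]+s["cy"]))
E
```

```text
[ 0.6   0.63 -0.85  2.09  0.72  0.74  2.47] [ 0.44441389 -0.07538584  0.22660696] [[ 0.044 -0.999 -0.   ]
 [-0.999 -0.044  0.001]
 [-0.001  0.    -1.   ]]
387.51830700054114 309.9279670119599
```

View pics/w4.png

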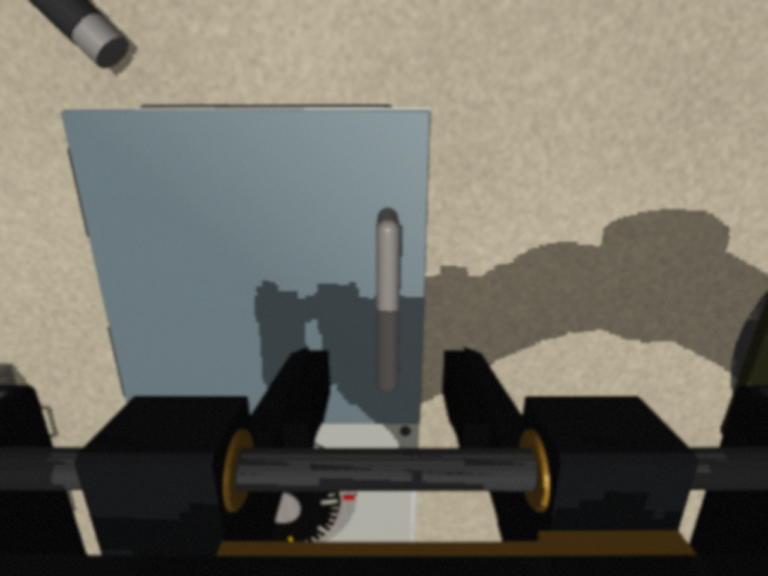

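The wrist view shows the handle bar spanning (387,215)–(387,390), with its middle at about (387,305) as predicted. Joint 7 is near its limit, so I'll turn the tool half a turn the other way, which gives the same grasp.

Call:
step_arm(steps=[[[0,0,0],[0,0,10]],[[0,0,0],[0,0,10]],[[0,0,0],[0,0,10]],[[0,0,0],[0,0,10]],[[0,0,0],[0,0,10]],[[0,0,0],[0,0,10]],[[0,0,0],[0,0,10]],[[0,0,0],[0,0,10]],[[0,0,0],[0,0,10]]])

```text
clock: 22.4
tool_pos: [0.4445, -0.0757, 0.2269]
eef_rot: [-0.019, 1.0, 0.0, 0.0]
contact_force: [-0.3, 0.8, -0.0]
opening: 0.497
finger_force: 0.0
```

Call:
step_arm(steps=[[[0,0,0],[0,0,10]],[[0,0,0],[0,0,10]],[[0,0,0],[0,0,10]],[[0,0,0],[0,0,10]],[[0,0,0],[0,0,10]],[[0,0,0],[0,0,10]],[[0,0,0],[0,0,10]],[[0,0,0],[0,0,10]],[[0,0,0],[0,0,10]],[[0,0,0],[0,0,0]],[[0,0,0],[0,0,0]]])

```text
clock: 23.78
tool_pos: [0.4443, -0.076, 0.2268]
eef_rot: [0.69, 0.724, 0.0, 0.0]
contact_force: [-0.5, 0.3, 0.2]
opening: 0.496
finger_force: 0.0
```

```bash
python3 - <<'E'
from h import *
st=sensors.get_state();print(st["q"].round(2),st["tool_pos"],R.from_quat(st["eef_rot"]).as_matrix().round(3))
# handle arc rows in tool axes (tool y = +box x, tool z down), 6 deg steps
a=np.radians(15.34+np.arange(0,79,6));p=18.15*np.c_[-np.cos(a),-np.sin(a)];print(np.diff(p.round(2),axis=0).round(2).tolist())
E
```

```text
[ 0.02  0.52  0.08  2.12 -0.08  0.5   0.2 ] [ 0.44434856 -0.07597677  0.22677871] [[-0.049  0.999  0.   ]
 [ 0.999  0.049  0.   ]
 [ 0.     0.    -1.   ]]
[[0.59, -1.8], [0.79, -1.74], [0.96, -1.64], [1.12, -1.53], [1.28, -1.4], [1.42, -1.26], [1.55, -1.11], [1.65, -0.94], [1.74, -0.76], [1.81, -0.58], [1.86, -0.38], [1.89, -0.19], [1.9, 0.01]]
```

Call:
step_arm(steps=[[[0,-0.15,3],[0,0,0]],[[0,0,2.5],[0,0,0]],[[0,0,1.5],[0,0,0]],[[0,0,0.8],[0,0,0]],[[0,0,0],[0,0,0]]])

```text
clock: 24.4
tool_pos: [0.4426, -0.0764, 0.1485]
eef_rot: [0.69, 0.723, -0.0, -0.0]
contact_force: [-0.2, -0.5, 0.4]
opening: 0.498
finger_force: 0.0
```

Call:
step_arm(steps=[[[0,0,0],[0,0,0]],[[0,0,0],[0,0,0]],[[0,0,0],[0,0,0]],[[0,0,0],[0,0,0]],[[0,0,0],[0,0,0]]], claw=-1, grip_force=30)

```text
clock: 25.02
tool_pos: [0.4438, -0.0764, 0.149]
eef_rot: [0.69, 0.723, 0.001, 0.001]
contact_force: [3.1, 0.2, 0.4]
opening: 0.12
finger_force: 29.1
```

Call:
step_arm(steps=[[[0.0,0.1,-0.3],[0,0,0]],[[0,0.1,-0.3],[0,0,0]],[[0,0,0],[0,0,0]]])

```text
clock: 25.4
tool_pos: [0.4454, -0.0763, 0.1548]
eef_rot: [0.691, 0.723, 0.0, 0.0]
contact_force: [4.9, -0.3, -7.0]
opening: 0.114
finger_force: 30.1
```

Call:
step_arm(steps=[[[0,0.15,-0.4],[0,0,0]],[[0,0.15,-0.4],[0,0,0]],[[0,0.1,-0.4],[0,0,0]],[[0,0,0],[0,0,0]]])

```text
clock: 25.9
tool_pos: [0.4497, -0.0761, 0.167]
eef_rot: [0.691, 0.723, 0.001, 0.001]
contact_force: [4.1, -0.8, -5.2]
opening: 0.116
finger_force: 30.3
```

Call:
step_arm(steps=[[[0,0.78,-1.74],[0,0,0]],[[0,0.96,-1.64],[0,0,0]],[[0,1.12,-1.53],[0,0,0]],[[0,1.28,-1.4],[0,0,0]],[[0,1.42,-1.26],[0,0,0]],[[0,0,0],[0,0,0]]])

```text
clock: 26.65
tool_pos: [0.5053, -0.0737, 0.2427]
eef_rot: [0.691, 0.723, 0.0, 0.001]
contact_force: [6.0, -0.4, -5.5]
opening: 0.12
finger_force: 30.4
```

Call:
step_arm(steps=[[[0,1.55,-1.11],[0,0,0]],[[0,1.65,-0.94],[0,0,0]],[[0,1.74,-0.76],[0,0,0]],[[0,1.81,-0.58],[0,0,0]],[[0,0,0],[0,0,0]]])

```text
clock: 27.28
tool_pos: [0.5687, -0.071, 0.2753]
eef_rot: [0.691, 0.723, -0.003, -0.002]
contact_force: [-2.2, -1.8, -1.9]
opening: 0.117
finger_force: 30.1
```

Call:
step_arm(steps=[[[0,1.86,-0.38],[0,0,0]],[[0,1.89,-0.19],[0,0,0]],[[0,1.6,0],[0,0,0]],[[0,0,0],[0,0,0]],[[0,0,0],[0,0,0]]])

```text
clock: 27.9
tool_pos: [0.6231, -0.0686, 0.2806]
eef_rot: [0.691, 0.723, -0.002, -0.001]
contact_force: [-0.8, -2.1, -10.6]
opening: 0.118
finger_force: 30.5
```

Call:
step_arm(steps=[[[0,0,0.1],[0,0,0]],[[0,0,0],[0,0,0]],[[0,0,0],[0,0,0]],[[0,0,0],[0,0,0]]], claw=-0.5)

```text
clock: 28.4
tool_pos: [0.6256, -0.0677, 0.2816]
eef_rot: [0.69, 0.723, 0.001, 0.0]
contact_force: [0.1, -0.5, 0.0]
opening: 0.25
finger_force: 0.0
```

Call:
step_arm(steps=[[[0,0,-1],[0,0,0]],[[0,0,-2],[0,0,0]],[[0,0,-3],[0,0,0]],[[0,0,-4],[0,0,0]],[[0,0,0],[0,0,0]],[[0,0,0],[0,0,0]]])

```text
clock: 29.15
tool_pos: [0.6248, -0.0679, 0.3808]
eef_rot: [0.691, 0.723, -0.0, -0.0]
contact_force: [0.4, 0.3, -0.4]
opening: 0.249
finger_force: 0.0
```

```bash
python3 - <<'E'
from h import *
snap("scene","s2.png",k=1.5);print(sensors.get_state()["contact_force"])
E
```

```text
[-0.20573275 -0.07332306 -0.90509551]
```

View pics/s2.png

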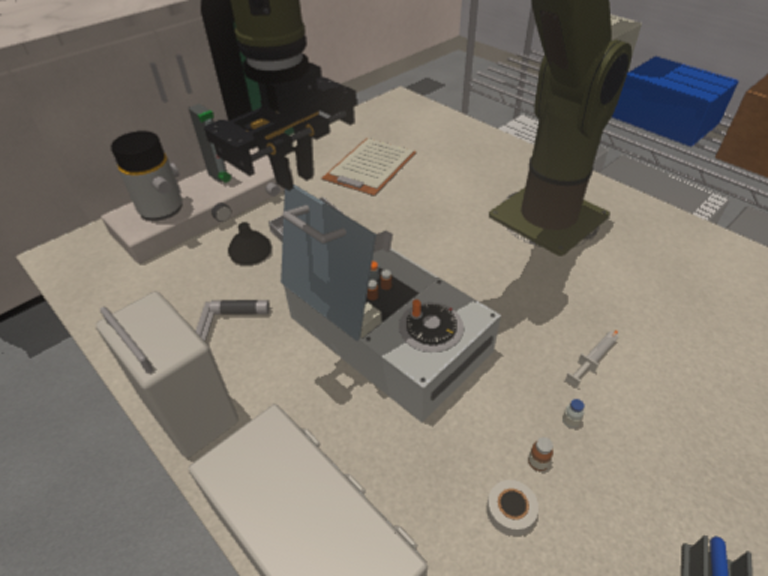

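The scene view shows the lid standing about upright (285–375, 190–330). The gripper is clear above it at about (290,150), and the bystanders are where they were.

```bash
python3 -c "
from h import *
print(finish_job())"
```

```text
the job is handed in; nothing more can be done
None
```

The box was dialled open (28, then 6, and the dial stopped dead at about 31), the lid was left standing open at about 76° and released with the bystanders unmoved in the last camera view, and the job was handed in at about 29 s; no verdict was returned.

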